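# Proof-load a moulded bracket on a push-gauge stand

## Task

Put the white bracket in the gauge stand under its proof load, working only with the two knobs and leaving the rest of the bench alone. First turn the big black outer knob clockwise until the foot just rests on the bracket and the needle barely lifts (5 N at most), let go, and see that it stays lifted. Then leave that knob alone and, with only the small inner knob, bring the needle into the green band, never as far as the red one, and take your hand away with the load standing.

Things in the scene. Friction and masses are not known exactly. Their poses are not given: they have to be found in the camera images.
- gauge_stand: grey-blue screw stand with a dial push gauge, base 170 x 120 mm, fixed to the bench. Origin: centre of the underside; x runs from the gauge (front, -x, faces the robot) to the column (rear, +x). The two knobs share a vertical axis at stand x = +45 mm, y = 0 on top of the column, whose housing ends 183 mm above the bench; the rest of the stand, knobs apart, is lower.
- coarse_knob: black ribbed outer knob, 56 mm diameter, 20 mm thick, white line on top; underside 196 mm, top 216 mm above the bench. Origin: centre of its underside, z up, turns with the knob. Clockwise from above lowers the gauge, 6 mm per rad; stays where it is left; takes about 0.2 N m; it may spring back by up to 0.05 rad as the fingers let go. With the foot on the bracket 0.01 rad adds about 0.4 N.
- coarse_grip (a point): centre of the coarse knob, 206 mm above the bench (it shifts up or down with the fine drive by 3 mm at most, at the start by 1 mm); grasp its 56 mm from above, the inner knob then stands between the fingers
- fine_knob: ribbed aluminium inner knob on its own shaft (neither knob turns the other), 28 mm diameter, 32 mm tall; underside 220 mm, top 252 mm above the bench. Origin: centre of its underside, z up, turns with it. Clockwise from above lowers the gauge, 1.2 mm per rad, about 9 N per rad once loaded; at least 2.2 rad clockwise are left at the start; stays where it is left; takes about 0.05 N m.
- fine_grip (a point): centre of the fine knob's upper part, 240 mm above the bench; fingertips 19 mm lower stay clear of the coarse knob
- fine_mark (a point): white line of the fine knob, on its top face 12 mm from the axis; turns with the knob
- gauge_needle (a joint): red needle of the dial, rad clockwise from its rest: 0 = no load, 0.175 rad per N (spring 12 N per mm). 5 N = 0.88; green band 10 to 14 N = 1.75 to 2.45; red band 18 to 25 N = from 3.15
- dial_center (a point): middle of the 57 mm white dial face, which looks forward (to the stand's -x) and 45 degrees up; the needle rests at the lower left, the green band is at the top, the red band on the right
- arch_bracket: white moulded bracket with an arch through it, 50 x 56 mm and 50 mm tall, loose in the low corner nest on the stand's anvil, its underside 27 mm above the bench. Origin: centre of the underside, z up. Above it hangs the gauge foot, a black rubber disc of 20 mm, at the start 9 to 17 mm clear of its top (not measured: watch the needle)
- boom_arm: obstacle: black folding lamp boom on a post, fixed. Origin at its foot. Its dark plates hang over the bench on the right, 0.30 to 0.52 m up between x 0.50 and 0.66, y -0.35 and -0.12, and on beyond x 0.66, y -0.05 to 0.15 from 0.22 m up. Coming from the right, swing the arm across in front of it, the tool within 0.42 m of the base axis, and reach out only from y = 0 leftwards
- bracket_waiting: a second white bracket like it, loose on the bench behind the stand: a bystander
- red_pliers: red pliers 145 x 62 x 12 mm lying to the left: a bystander. Origin: centre of the underside
- pocket_gauge: grey pocket gauge 116 x 45 x 14 mm lying in front on the right: a bystander. Origin: centre of the underside
Things that resemble listed ones, but are neither listed nor needed, are in the scene too. Leave any purple look-alike of the arch_bracket alone.

How it is judged (in metres and radians):
On the way, in this order (a step that is already met when the one before it is completed fails the run):
1. the foot just rests on the bracket, brought down with the coarse knob: needle between 0.06 and 0.9 rad (0.3 to 5 N), knob let go, fine knob not yet turned (value of joint gauge_needle between 0.06 and 0.9 rad and distance of fine_mark from where it was at the start of the episode below 0.003 m and contact force between the fingers and coarse_knob below 0.3 N), for 0.3 s.
2. the needle is brought into the green band with the fine knob (value of joint gauge_needle between 1.66 and 2.54 rad and distance of fine_mark from where it was at the start of the episode above 0.0035 m and x of arch_bracket in the frame of gauge_stand between -0.038 and -0.022 m and y of arch_bracket in the frame of gauge_stand between -0.008 and 0.008 m and angle between arch_bracket's own z axis and vertical below 0.05 rad), for 0.3 s.
At the end, for the whole second after the job is handed in: The needle stands still in the green band (1.66 to 2.54 rad, 9.5 to 14.5 N) with the foot pressing on the bracket, the fine knob turned by at least 0.3 rad (its mark 3.5 mm away from the start), the bracket upright in its nest under the foot within 8 mm (all of step 2 and velocity of joint gauge_needle between -0.1 and 0.1 rad/s); the robot touches nothing.
It fails at once if overload: the needle reaches the red band (3.2 rad) (value of joint gauge_needle above 3.2 rad).
It fails at once if more than 6 N put on with the coarse knob (needle over 1.05 rad before the fine knob has turned) (value of joint gauge_needle above 1.05 rad and distance of fine_mark from where it was at the start of the episode below 0.0015 m).
It fails at once if the coarse knob handled again (over 3 N) after the fine knob has been turned (distance of fine_mark from where it was at the start of the episode above 0.003 m and contact force between the fingers and coarse_knob above 3 N).
It fails at once if the bracket handled by the robot (contact force between any of the arm, the fingers and arch_bracket above 2 N).
It fails at once if a bystander moved by more than 30 mm (distance of any of bracket_waiting, red_pliers, pocket_gauge from where it was at the start of the episode above 0.03 m).
It also fails if it takes over 72 s, if anything falls off the work surface, if the arm or the gripper's body presses on something with over 40 N, if the wrist force passes 120 N, or if a joint passes its speed limit or range.

## Robot

A 6-joint arm with a two-finger parallel gripper is mounted at the origin on a cart in front of the work surface, level with it; the furniture and walls round the work are solid. World frame = base frame: x ahead of the robot, y to its left, z up, the work surface at z = 0. Lengths are in mm, angles in rad, forces in N, time in s.
With the tool pointing down it reaches from about 325 to 775 mm from the base axis. Payload 9.3 kg.
Tool frame: the origin (TCP) lies midway between the tips of the shut fingers; the grasp point (between the pads) lies 19 mm behind it; z points along the fingers, y is the line along which they close (so a half turn about z gives the same grasp; the last joint's range is limited). The gripper opens to 85 mm and grips with 20 to 120 N. Pads are 22 mm wide; open, the fingers measure 114 mm over their backs; the gripper's body (76 mm by 85 mm) begins 54 mm behind the grasp point. The pads swing forward as they close: fully open they stand 13 mm farther back than shut.
Start: joints at [1.192, 0.259, 0.021, 1.334, 0, 1.418], TCP at [123.139, 536.035, 193.379] pointing down, gripper open.
Joint ranges: [-3.04, 3.04], [-0.91, 1.82], [-1.04, 1.36], [-1.92, 1.95], [-1.52, 1.45], [-3.14, 3.14]. Speed limits (rad/s): [2.22, 2.22, 2.79, 3.14, 3.14, 3.14].

## Interface

Orientations are given as a 3x3 rotation matrix whose columns are the frame's x, y, z axes.
In Python, from cell import state, viewer, hand_in gives the robot as it stands. The module is installed in compiled form; this text tells all that it offers.
- The arm moves only by the tool move_arm, never from a script. Its argument "commands" is a list of rows, each an object with "slide": the shift along the tool's x, y, z in mm, a list of three; "roll": the turn about the tool's z in rad; "grip": the finger opening in mm, from 0 to 85.4. A call has 1 to 8 rows; each row shifts and turns the commanded pose from where the row before left it, along the tool's axes as they then stand; what a row does not reach is not made up. A row lasts 1/10 s, in which the tool goes at most 50 mm and 8.59 degrees, less where a joint would pass 70% of its speed; a pose out of reach is approached as far as the arm can. A call is refused whole if a number of a shift passes 50 or a number of a turn 0.15, either way. A call with a gripper value outside its range is refused whole. The fingers move at their own pace and stop on an object; "force" is the grip in N (left out, the last holds). Time passes only in rows, so rows that do not move let the fingers close. It gives the time, the measured TCP pose, the force, the opening and the grip force at its end, in the units of the state.
- state(): the state, without advancing time (a new reading comes with each control period).
- viewer.capture(name): name is "scene" or "top"; returns a dict with "image" (400x640x3 uint8, blue, green, red), "z_map" (400x640 float32, mm along the optical axis (not along the pixel's ray), 0 where there is no reading), "mtx" (3x3 intrinsics, pixels), "k1" (the pictures are not rectified: a ray, as slopes to the right and down, at radius r is drawn at 1 + k1 r^2 times it, then the intrinsics apply), "world_from_camera" (4x4, takes a point from camera to world coordinates). Camera axes: x right, y down, z forward; pixel columns grow to the right and rows downward; lengths in mm; the calibration is good to about 2 mm. A picture is of the moment at which its call begins.
- hand_in(): hands the job in; it is judged then, once.
The state is a dict: "time": time; "joint_pos": joint angles; "qvel": joint speeds; "joint_efforts": joint torques, N m; "position": TCP position; "tool_rot": TCP orientation; "contact_force": force on the tool from outside, world axes, zero at the start; "moment": the same for the moment, N m; "width": finger opening in mm; "finger_force": force on a finger pad.
Only numpy, scipy, OpenCV 4.12 (cv2) and the standard library are available. Lean on these libraries where they do the work, as an engineer would, in place of code of your own. Each camera call takes 0.05 s, during which the arm holds its last target. There are 200 camera calls.

## Working session

There is one attempt and no reset: what is moved stays moved. The work goes in short steps, Python scripts to look and compute and a tool call to move; the robot and the scene stay as the last step left them, time stands still between calls to the robot, and variables do not carry over. Pictures are saved under pics/ and viewed, at most 10 in all, crops included, and the job is handed in when it is done.

Besides the shell and the picture viewer there is one more tool, called as name([rows], argument=value, ...), one row to a line, values as JSON. move_arm: Moves the arm, as the interface text tells. Its arguments: {"type":"object","properties":{"commands":{"type":"array"},"force":{"type":"number"}},"required":["commands"]}

```bash
mkdir -p pics; cat > h.py <<'E'
import numpy as np, cv2
from cell import state, viewer, hand_in
def world(c,u,v,z=None):
    K=c["mtx"];p=np.array([(u-K[0][2])/K[0][0],(v-K[1][2])/K[1][1]])
    q=p.copy()
    for _ in range(20): q=p/(1+c["k1"]*(q@q))
    T=np.array(c["world_from_camera"]); d=c["z_map"][int(round(v)),int(round(u))]
    r=np.array([q[0],q[1],1.])
    if z is not None:
        w=T[:3,:3]@r; d=(z-T[2,3])/w[2]
    return T[:3,:3]@(r*d)+T[:3,3]
def cloud(c):
    K=np.array(c["mtx"]);h,w=c["z_map"].shape
    u,v=np.meshgrid(np.arange(w),np.arange(h))
    p=np.stack([(u-K[0,2])/K[0,0],(v-K[1,2])/K[1,1]],-1);q=p.copy()
    for _ in range(20): q=p/(1+c["k1"]*(q**2).sum(-1,keepdims=True))
    r=np.concatenate([q,np.ones((h,w,1))],-1)*c["z_map"][...,None]
    T=np.array(c["world_from_camera"]);return r@T[:3,:3].T+T[:3,3]
E
python3 - <<'E'
from h import *
for n in("scene","top"):
    c=viewer.capture(n);cv2.imwrite(f"pics/{n}0.png",c["image"]);np.savez(f"{n}0.npz",**c)
    print(n,np.array(c["world_from_camera"]).round(3).tolist(),c["mtx"],c["k1"])
s=state();print(s)
E
```

```text
scene [[0.861, -0.366, 0.353, 150.486], [-0.508, -0.642, 0.574, -598.906], [0.016, -0.674, -0.739, 1017.461], [0.0, 0.0, 0.0, 1.0]] [[460.20780417   0.         314.10031717]
 [  0.         460.20780417 200.73960612]
 [  0.           0.           1.        ]] -0.045578437358465514
top [[0.047, -0.97, 0.237, 350.867], [-0.999, -0.045, 0.012, 73.262], [-0.001, -0.238, -0.971, 1081.982], [0.0, 0.0, 0.0, 1.0]] [[379.27310949   0.         322.58189385]
 [  0.         379.27310949 202.18494607]
 [  0.           0.           1.        ]] 0.025827689798059987
{'time': 0.1, 'joint_pos': array([1.19238930e+00, 2.59117082e-01, 2.08280140e-02, 1.33370862e+00,
       8.40276825e-06, 1.41821165e+00]), 'qvel': array([ 2.67161330e-07, -4.26200909e-04,  1.49574803e-03,  1.56287647e-03,
        3.56513909e-04,  8.39073787e-05]), 'joint_efforts': array([ 5.63993817e-03, -5.56694198e+01,  3.45068228e+01,  1.17245974e-02,
       -1.45096201e-04,  2.91574474e-05]), 'position': array([123.02870559, 535.74977612, 192.83308233]), 'tool_rot': array([[-9.74610262e-01,  2.23907646e-01, -4.51641712e-04],
       [ 2.23908020e-01,  9.74609644e-01, -1.11327011e-03],
       [ 1.90904679e-04, -1.18613068e-03, -9.99999278e-01]]), 'contact_force': array([0.1619654 , 0.20746786, 0.10213343]), 'moment': array([-0.05300251,  0.02829281,  0.01211204]), 'finger_force': 0.0, 'width': 85.4221437734943}
```

View pics/scene0.png

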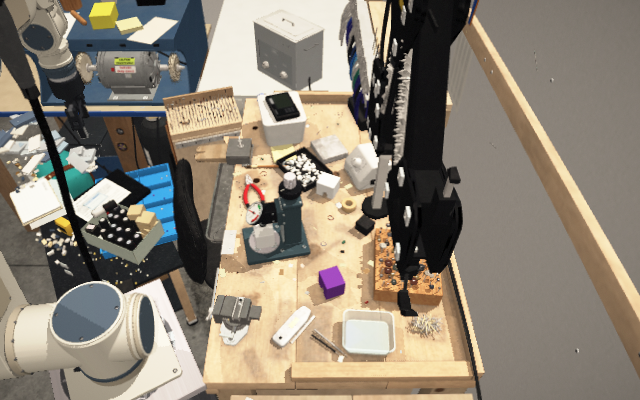

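View pics/top0.png

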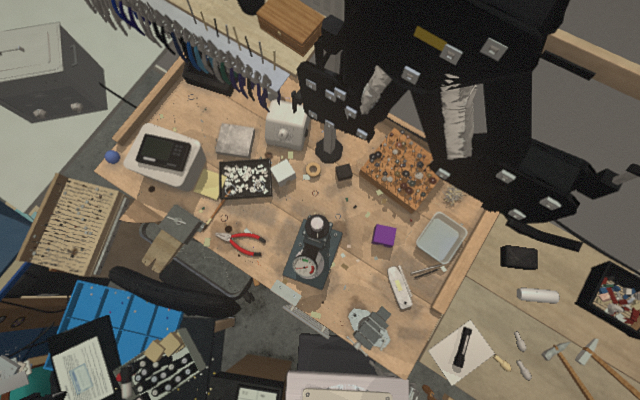

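Scene: stand near (275,230), knobs at about (290,182). Top: dial at (304,265), knobs at (318,222), pliers at (243,243). I'll measure the knobs and zoom in.

```bash
python3 - <<'E'
from h import *
t=dict(np.load("top0.npz"));s=dict(np.load("scene0.npz"))
a=cv2.resize(t["image"][195:295,270:370],(400,400),interpolation=2);b=cv2.resize(s["image"][160:270,225:335],(400,400),interpolation=2)
cv2.imwrite("pics/z0.png",np.hstack([a,b]))
for n,c in(("top",t),("scene",s)):
    P=cloud(c); 
    print(n)
    m0=(abs(P[...,0]-560)<150)&(abs(P[...,1]-75)<110)
    for lo,hi in((244,260),(209,223),(5,22)):
        m=m0&(P[...,2]>lo)&(P[...,2]<hi); q=P[m]
        if len(q)<5: print(lo,len(q));continue
        print(lo,len(q),np.median(q,0).round(1),q.min(0).round(1),q.max(0).round(1),cv2.minAreaRect(q[:,:2].astype(np.float32)))
E
```

```text
top
244 132 [505.2  94.4 251.4] [491.9  80.5 244. ] [519.8 109.6 256.7] ((505.332275390625, 94.42147827148438), (28.04014015197754, 27.10513687133789), 41.149322509765625)
209 306 [499.4  93.4 216.1] [477.4  66.4 209.7] [531.7 122.5 221.9] ((505.29278564453125, 94.50697326660156), (54.133888244628906, 55.3297233581543), 58.93687057495117)
5 956 [485.   76.3  18.3] [410.2 -34.6   5. ] [709.9 184.7  22. ] ((559.7408447265625, 75.04454040527344), (217.8636016845703, 299.6194763183594), 89.69441223144531)
scene
244 102 [505.9  91.2 251.6] [492.5  78.2 244.1] [520.2 109.8 255.8] ((506.41058349609375, 92.83506774902344), (27.056001663208008, 26.69147491455078), 35.28349685668945)
209 239 [498.7  82.9 216.4] [478.2  65.3 209.3] [535.2 120.  222.9] ((505.26617431640625, 90.40779113769531), (49.681724548339844, 53.82933044433594), 63.503273010253906)
5 949 [495.4  61.1  17.9] [410. -33.   5.] [709.9 184.1  22. ] ((560.0896606445312, 74.6632080078125), (300.328125, 216.72402954101562), 0.42436420917510986)
```

View pics/z0.png

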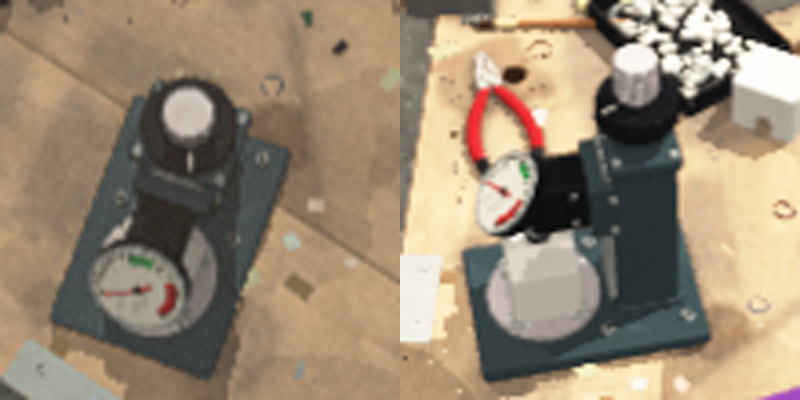

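Axis is about (505, 94). The crop shows the dial needle resting at the left, with green at the top and red at the right. I'll lift and cross over now.

move_arm([
  {"slide":[0,0,-40],"roll":0,"grip":85},
  {"slide":[0,0,-40],"roll":0,"grip":85},
  {"slide":[0,0,-40],"roll":0,"grip":85},
  {"slide":[-29,-21,-20],"roll":0,"grip":85},
  {"slide":[-29,-21,0],"roll":0,"grip":85},
  {"slide":[-29,-21,0],"roll":0,"grip":85},
  {"slide":[-29,-21,0],"roll":0,"grip":85},
  {"slide":[-29,-21,0],"roll":0,"grip":85},
])

```text
time: 0.9
position: [241.5, 400.0, 333.2]
tool_rot: [[-0.975, 0.224, -0.0], [0.224, 0.975, -0.0], [0.0, -0.0, -1.0]]
contact_force: [0.4, 0.3, 0.0]
width: 84.8
finger_force: 0.0
```

move_arm([
  {"slide":[-29,-21,0],"roll":0,"grip":85},
  {"slide":[-29,-21,0],"roll":0,"grip":85},
  {"slide":[-29,-21,0],"roll":0,"grip":85},
  {"slide":[-29,-21,0],"roll":0,"grip":85},
  {"slide":[-29,-21,0],"roll":0,"grip":85},
  {"slide":[-29,-21,0],"roll":0,"grip":85},
  {"slide":[-29,-21,0],"roll":0,"grip":85},
  {"slide":[-29,-21,0],"roll":0,"grip":85},
])

```text
time: 1.7
position: [430.1, 184.2, 333.2]
tool_rot: [[-0.975, 0.224, -0.0], [0.224, 0.975, -0.0], [0.0, -0.0, -1.0]]
contact_force: [1.0, 0.6, 0.2]
width: 85.1
finger_force: 0.0
```

```bash
python3 - <<'E'
from h import *
s=state();print(s["time"],s["joint_pos"].round(3),s["position"].round(1),s["tool_rot"].round(3).tolist(),s["contact_force"].round(1))
c=viewer.capture("scene");d=viewer.capture("top")
cv2.imwrite("pics/a1.png",np.hstack([cv2.resize(c["image"],(480,300)),cv2.resize(d["image"][150:330,220:412],(320,300))]))
# dial centre from start pics: crop coords -> px
t=dict(np.load("top0.npz"));print(world(t,270+139/4,195+290/4)); q=dict(np.load("scene0.npz"));print(world(q,225+103/3.636,160+193/3.636))
E
```

```text
1.7 [0.225 0.112 0.187 1.646 0.    0.451] [430.1 184.2 333.2] [[-0.975, 0.224, -0.0], [0.224, 0.975, -0.0], [0.0, -0.0, -1.0]] [1.  0.6 0.2]
[414.28634331 120.96793454 141.38470893]
[415.04220698 120.61347558 142.53225522]
```

View pics/a1.png

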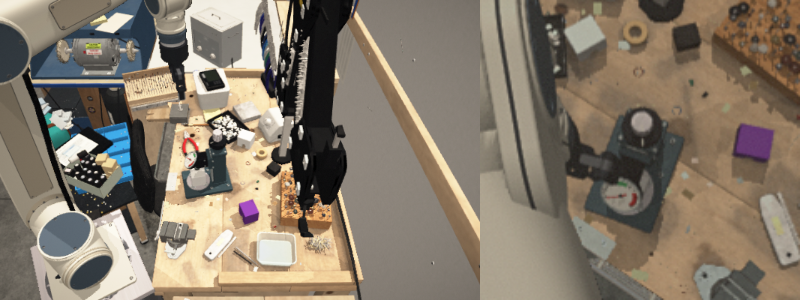

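The picture shows the path clear and the dial still visible. Next: centre over the knobs, roll back and build a needle reader.

move_arm([
  {"slide":[-23.4,-17.8,0],"roll":0,"grip":85},
  {"slide":[-23.4,-17.8,0],"roll":0,"grip":85},
  {"slide":[-23.4,-17.8,0],"roll":0,"grip":85},
  {"slide":[-23.4,-17.8,0],"roll":0,"grip":85},
  {"slide":[0,0,0],"roll":0,"grip":85},
  {"slide":[0,0,0],"roll":-0.14,"grip":85},
  {"slide":[0,0,0],"roll":-0.14,"grip":85},
  {"slide":[0,0,0],"roll":-0.14,"grip":85},
])

```text
time: 2.6
position: [504.0, 96.1, 333.3]
tool_rot: [[-0.98, -0.199, -0.001], [-0.199, 0.98, 0.0], [0.0, 0.0, -1.0]]
contact_force: [-0.2, 0.1, 0.0]
width: 85.3
finger_force: 0.0
```

move_arm([
  {"slide":[0,0,0],"roll":-0.14,"grip":85},
  {"slide":[0,0,0],"roll":-0.14,"grip":85},
  {"slide":[0,0,0],"roll":-0.14,"grip":85},
  {"slide":[0,0,0],"roll":-0.14,"grip":85},
  {"slide":[0,0,0],"roll":-0.14,"grip":85},
  {"slide":[0,0,0],"roll":-0.14,"grip":85},
  {"slide":[0,0,0],"roll":-0.14,"grip":85},
  {"slide":[0,0,0],"roll":0,"grip":85},
])

```text
time: 3.4
position: [504.0, 96.2, 333.4]
tool_rot: [[-0.384, -0.923, -0.0], [-0.923, 0.384, 0.0], [-0.0, 0.0, -1.0]]
contact_force: [-0.3, -0.1, 0.5]
width: 85.3
finger_force: 0.0
```

```bash
cat >> h.py <<'E'
EX=np.array([.958,-.284,0]);RT=np.array([-.284,-.958,0]);UP=(EX+[0,0,1])/2**.5
def dial(c,C,S=200,half=32):
    g=(np.arange(S)+.5)/S*2*half-half; X,Y=np.meshgrid(g,-g)
    P=np.array(C)+X[...,None]*RT+Y[...,None]*UP
    T=np.linalg.inv(np.array(c["world_from_camera"]));q=P@T[:3,:3].T+T[:3,3]
    q=q[...,:2]/q[...,2:];q=q*(1+c["k1"]*(q**2).sum(-1,keepdims=True));K=np.array(c["mtx"])
    return cv2.remap(c["image"],(q[...,0]*K[0,0]+K[0,2]).astype(np.float32),(q[...,1]*K[1,1]+K[1,2]).astype(np.float32),cv2.INTER_CUBIC)
E
python3 - <<'E'
from h import *
s=state();print(s["time"],s["joint_pos"].round(3),s["position"].round(1),s["tool_rot"].round(3).tolist(),s["contact_force"].round(1))
C=[414.6,120.8,142]
t=dict(np.load("top0.npz"));q=dict(np.load("scene0.npz"))
c=viewer.capture("scene");d=viewer.capture("top")
dd=[cv2.resize(dial(i,C),(270,270)) for i in(t,q,d)]
a=cv2.resize(c["image"][100:280,180:372],(400,270))
b=cv2.resize(d["image"][150:330,220:412],(400,270))
out=np.zeros((540,800,3),np.uint8);out[:270,:540]=np.hstack(dd[:2]);out[:270,540:]=cv2.resize(dial(c,C),(260,270));out[270:]=np.hstack([a,b]);cv2.imwrite("pics/a2.png",out)
E
```

```text
3.4 [ 0.025  0.194  0.288  1.665  0.    -1.152] [504.   96.2 333.4] [[-0.384, -0.923, -0.0], [-0.923, 0.384, 0.0], [-0.0, 0.0, -1.0]] [-0.3 -0.1  0.5]
```

View pics/a2.png

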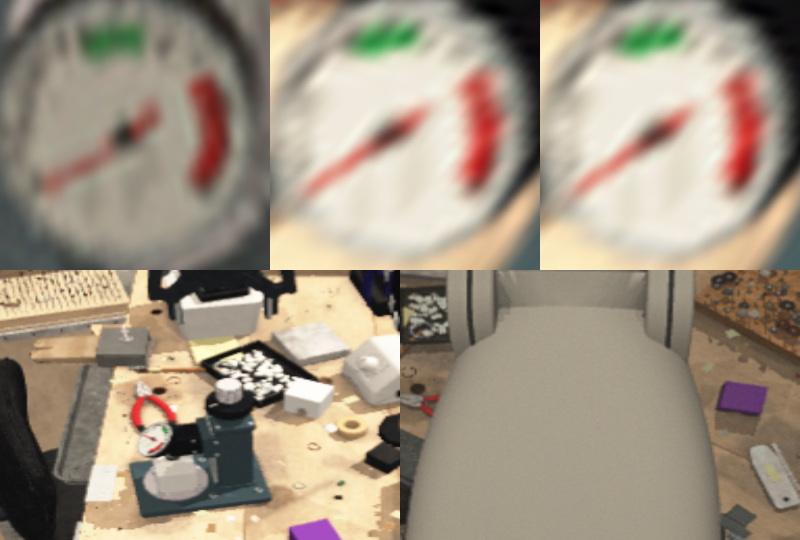

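The rectified dials show the needle at rest at the lower left. The scene camera sees the dial with the arm in place; the top camera is blocked. Descending to the coarse knob.

move_arm([
  {"slide":[1.5,-2,0],"roll":0,"grip":85},
  {"slide":[0,0,30],"roll":0,"grip":85},
  {"slide":[0,0,30],"roll":0,"grip":85},
  {"slide":[0,0,30],"roll":0,"grip":85},
  {"slide":[0,0,20],"roll":0,"grip":85},
  {"slide":[0,0,20],"roll":0,"grip":85},
  {"slide":[0,0,16],"roll":0,"grip":85},
  {"slide":[0,0,0],"roll":0,"grip":85},
])

```text
time: 4.3
position: [504.9, 93.0, 185.5]
tool_rot: [[-0.388, -0.922, -0.004], [-0.922, 0.388, -0.0], [0.001, 0.003, -1.0]]
contact_force: [-1.2, 0.6, 0.3]
width: 85.4
finger_force: 0.0
```

move_arm([
  {"slide":[0,0,0],"roll":0,"grip":52},
  {"slide":[0,0,0],"roll":0,"grip":52},
  {"slide":[0,0,0],"roll":0,"grip":52},
  {"slide":[0,0,0],"roll":0,"grip":52},
  {"slide":[0,0,0],"roll":0,"grip":52},
], force=35)

```text
time: 4.8
position: [506.1, 93.1, 187.7]
tool_rot: [[-0.386, -0.922, 0.001], [-0.922, 0.386, 0.0], [-0.0, -0.001, -1.0]]
contact_force: [-0.8, -1.1, -0.6]
width: 52.2
finger_force: 0.0
```

```bash
cat >> h.py <<'E'
def needle(c,dz=0,save=None):
    best=None
    # refine hub by correlating the dial's white disc centre near predicted place
    D=dial(c,[414.6,120.8,142-dz],200,32).astype(int)
    B,G,R=D[...,0],D[...,1],D[...,2]
    m=(R-np.maximum(G,B)>45)
    y,x=np.mgrid[:200,:200];X=(x-99.5)*.32;Y=-(y-99.5)*.32
    n,l,st,ce=cv2.connectedComponentsWithStats((m&(np.hypot(X,Y)<25)).astype(np.uint8))
    w=np.clip(R-np.maximum(G,B)-30,0,None)*m*(np.hypot(X,Y)<14.5)
    W=w.sum();mx,my=(w*X).sum()/W,(w*Y).sum()/W
    cx=np.array([[(w*(X-mx)**2).sum(),(w*(X-mx)*(Y-my)).sum()],[0,(w*(Y-my)**2).sum()]])/W;cx[1,0]=cx[0,1]
    ev,V=np.linalg.eigh(cx);v=V[:,1]
    a=np.arctan2(v[0],v[1])  # clockwise from top
    a=(a+2.1)%np.pi          # from rest, mod pi
    if save: cv2.imwrite(save,cv2.resize(D.astype(np.uint8),(400,400)))
    return a,ev.round(1),(round(mx,1),round(my,1)),int(W)
E
python3 - <<'E'
from h import *
s=state();print(s["time"],s["joint_pos"].round(3),s["position"].round(1),s["tool_rot"].round(3).tolist(),s["contact_force"].round(1),s["moment"].round(2),s["width"],s["finger_force"])
print(needle(dict(np.load("scene0.npz"))))
c=viewer.capture("scene");print(needle(c));cv2.imwrite("pics/a3.png",np.hstack([cv2.resize(c["image"][100:280,180:372],(400,375)),cv2.resize(dial(c,[414.6,120.8,142]),(375,375))]))
E
```

```text
4.8 [ 0.019  0.2   -0.072  1.299 -0.    -1.155] [506.1  93.1 187.7] [[-0.386, -0.922, 0.001], [-0.922, 0.386, 0.0], [-0.0, -0.001, -1.0]] [-0.8 -1.1 -0.6] [-0.01 -0.01  0.02] 52.166678456041446 0.0
(np.float64(3.0890875544141814), array([ 1.1, 50.6]), (np.float64(-4.3), np.float64(-0.5)), 22443)
(np.float64(3.1108309657705946), array([ 1.7, 51.5]), (np.float64(-4.4), np.float64(-0.7)), 21617)
```

View pics/a3.png

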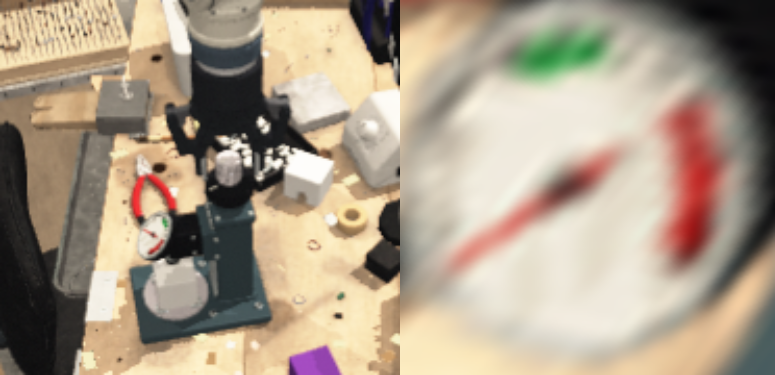

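The picture shows the gripper around the knobs, but the width reads 52 with no pad force. I'll check the fingertip heights with depth.

```bash
python3 - <<'E'
from h import *
c=viewer.capture("scene");P=cloud(c);s=state()
R=s["tool_rot"];p=(P-s["position"])@R
q=dict(np.load("scene0.npz"));P0=cloud(q)
new=(abs(P0-P).max(-1)>12)
m=new&(abs(p[...,0])<25)&(abs(p[...,1])<80)
for z in range(180,280,8):
    k=m&(P[...,2]>=z)&(P[...,2]<z+8)
    if k.any():
        y=p[k][:,1];print(z,k.sum(),np.histogram(y,bins=np.arange(-80,81,10))[0])
cv2.imwrite("pics/a4.png",cv2.resize(c["image"][130:210,240:340],(800,600),interpolation=cv2.INTER_CUBIC))
E
```

```text
212 2 [0 0 0 0 0 0 0 0 0 1 1 0 0 0 0 0]
228 8 [0 0 0 0 2 3 0 0 0 0 1 2 0 0 0 0]
236 27 [ 0  0  0  0 10  4  0  0  0  0  6  7  0  0  0  0]
244 32 [ 0  0  0  3 11  5  0  0  0  0  4  9  0  0  0  0]
252 30 [0 0 0 3 7 6 0 0 0 0 6 8 0 0 0 0]
260 29 [0 0 0 1 9 5 0 0 0 0 9 5 0 0 0 0]
268 32 [0 0 0 9 7 1 0 0 0 0 4 7 3 1 0 0]
276 109 [ 0  0 10 24 17  2  0  0  0  0  8 26 16  6  0  0]
```

View pics/a4.png

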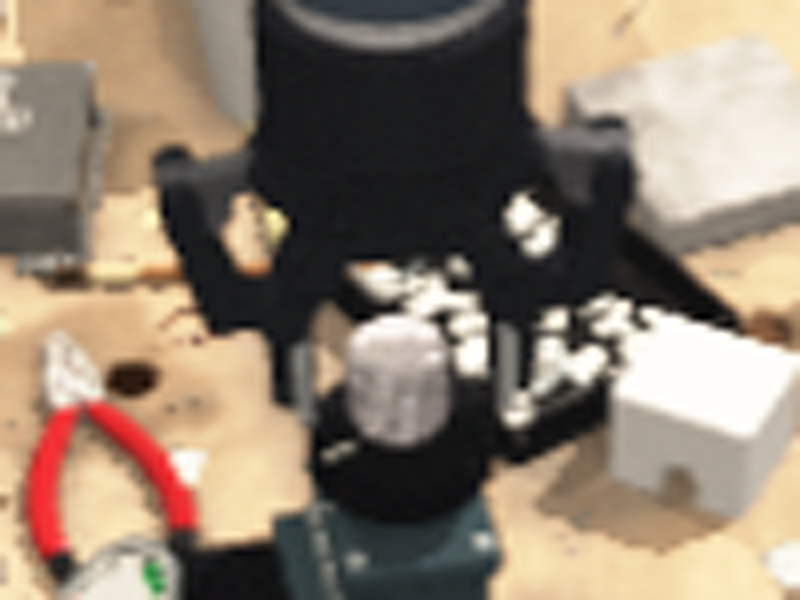

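```bash
python3 - <<'E'
from h import *
c=viewer.capture("scene");P=cloud(c);s=state();print(s["time"],s["position"].round(1),s["width"])
R=s["tool_rot"];p=(P-s["position"])@R
# zoom px (x,y)-> raw 240+x/8,130+y/7.5
for x,y in[(290,400),(303,390),(300,370),(280,360),(510,400),(508,370),(515,340),(400,330),(400,480),(320,450),(470,470),(330,380)]:
    u,v=240+x/8,130+y/7.5;u,v=int(u),int(v)
    print(x,y,c["image"][v,u],P[v,u].round(0),p[v,u].round(0))
E
```

```text
4.95 [506.   93.1 187.5] 51.97409488196736
290 400 [51 52 51] [473. 100. 239.] [  7.  33. -52.]
303 390 [104 109 110] [474.  96. 245.] [ 10.  31. -58.]
300 370 [117 123 125] [475.  97. 254.] [  9.  30. -67.]
280 360 [29 28 27] [471. 100. 257.] [  7.  35. -69.]
510 400 [126 132 133] [530.  71. 236.] [ 11. -31. -48.]
508 370 [124 130 132] [531.  73. 247.] [  9. -31. -60.]
515 340 [ 95  99 101] [532.  70. 262.] [ 11. -33. -75.]
400 330 [232 237 244] [510.  98. 253.] [ -6.  -2. -65.]
400 480 [21 19 20] [495.  71. 216.] [ 25.   2. -29.]
320 450 [80 91 96] [479.  93. 218.] [ 10.  25. -30.]
470 470 [23 21 22] [516.  70. 213.] [ 17. -18. -26.]
330 380 [148 180 210] [593. 322.  -4.] [-245.    8.  191.]
```

```bash
python3 - <<'E'
from h import *
im=cv2.imread("pics/scene0.png");c=viewer.capture("scene");s=state();R=s["tool_rot"];print(s["position"],s["time"],s["joint_efforts"].round(1))
def proj(P):
    T=np.linalg.inv(np.array(c["world_from_camera"]));q=P@T[:3,:3].T+T[:3,3];q=q[:2]/q[2];q=q*(1+c["k1"]*(q@q));K=np.array(c["mtx"]);return q*[K[0,0],K[1,1]]+[K[0,2],K[1,2]]
for d in(0,19,38,54+19): 
    for y in(-29,29): 
        u=proj(s["position"]+R@np.array([8,y,-d]));print(d,y,((u-[240,130])*[8,7.5]).round())
# start image: tip of fingers
p=np.array([123.1,535.9,193]);print("start",proj(p),proj(p+[0,0,13]),proj(p+[0,0,73]))
t=dict(np.load("scene0.npz"));P=cloud(t)
m=(np.hypot(P[...,0]-123,P[...,1]-536)<75)&(P[...,2]>100)
print(m.sum()); 
if m.any():
  z=P[m][:,2];print(np.histogram(z,bins=np.arange(150,450,15)))
P=cloud(c);p=(P-s["position"])@R;m=(abs(p[...,0])<30)&(abs(p[...,1])>27)&(abs(p[...,1])<42)&(P[...,2]>150)
v,u=np.nonzero(m);
for sgn in(-1,1):
  k=m&(np.sign(p[...,1])==sgn)
  pts=p[k];o=np.argsort(-pts[:,2])[:8];print(pts[o].round(0).tolist())
E
```

```text
[506.00815179  93.05747827 187.4381129 ] 5.0 [  0.  -50.7  34.3   0.   -0.    0. ]
0 -29 [497. 495.]
0 29 [309. 511.]
19 -29 [497. 455.]
19 29 [307. 471.]
38 -29 [497. 414.]
38 29 [304. 430.]
73 -29 [496. 336.]
73 29 [299. 352.]
start [ 90.86646629 141.57199754] [ 89.27734958 137.92130527] [ 81.64837851 120.34830391]
4095
(array([  0,   0,   0,   0,   0,   0,  41,  72,  51,  75,  92, 119, 162,
       101, 169, 180, 235, 155, 169]), array([150, 165, 180, 195, 210, 225, 240, 255, 270, 285, 300, 315, 330,
       345, 360, 375, 390, 405, 420, 435]))
[[1.0, -27.0, 11.0], [14.0, -28.0, 8.0], [20.0, -27.0, 5.0], [-6.0, -28.0, -28.0], [0.0, -27.0, -31.0], [-3.0, -28.0, -42.0], [9.0, -29.0, -43.0], [-2.0, -28.0, -46.0]]
[[27.0, 36.0, 37.0], [-4.0, 39.0, 37.0], [21.0, 41.0, 36.0], [29.0, 34.0, 35.0], [26.0, 33.0, 35.0], [5.0, 42.0, 35.0], [12.0, 37.0, 34.0], [2.0, 39.0, 34.0]]
```

The rendered fingertips are about 37 mm higher than the reported TCP implies, both at the start and now. I'll trust the cameras: open, descend half the difference, then re-measure.

move_arm([
  {"slide":[0,0,0],"roll":0,"grip":85},
  {"slide":[0,0,0],"roll":0,"grip":85},
  {"slide":[0,0,0],"roll":0,"grip":85},
  {"slide":[0,0,0],"roll":0,"grip":85},
  {"slide":[0,0,6],"roll":0,"grip":85},
  {"slide":[0,0,6],"roll":0,"grip":85},
  {"slide":[0,0,6],"roll":0,"grip":85},
  {"slide":[0,0,0],"roll":0,"grip":85},
])

```text
time: 5.8
position: [505.4, 93.0, 168.2]
tool_rot: [[-0.386, -0.922, -0.002], [-0.922, 0.386, -0.0], [0.001, 0.002, -1.0]]
contact_force: [-0.1, -0.0, 0.2]
width: 85.1
finger_force: 0.0
```

```bash
python3 - <<'E'
from h import *
c=viewer.capture("scene");s=state();R=s["tool_rot"];print(s["position"].round(1),s["contact_force"].round(1),s["width"])
P=cloud(c);p=(P-s["position"])@R
for sg in(-1,1):
  k=(abs(p[...,0])<18)&(sg*p[...,1]>36)&(sg*p[...,1]<70)&(P[...,2]>150)&(P[...,2]<330)
  v,u=np.nonzero(k);pts=p[k];o=np.argsort(-pts[:,2])[:8];print(k.sum(),pts[o].round(0).tolist(),list(zip(u[o],v[o])))
cv2.imwrite("pics/a5.png",cv2.resize(c["image"][130:210,240:340],(800,600),interpolation=cv2.INTER_CUBIC))
E
```

```text
[505.7  93.  168.8] [-0.4 -0.1  0.2] 84.88289287529325
362 [[4.0, -44.0, -51.0], [9.0, -48.0, -53.0], [9.0, -46.0, -53.0], [5.0, -44.0, -57.0], [10.0, -51.0, -57.0], [12.0, -45.0, -59.0], [12.0, -48.0, -59.0], [9.0, -48.0, -60.0]] [(np.int64(308), np.int64(185)), (np.int64(310), np.int64(186)), (np.int64(309), np.int64(186)), (np.int64(308), np.int64(184)), (np.int64(311), np.int64(185)), (np.int64(309), np.int64(185)), (np.int64(310), np.int64(185)), (np.int64(310), np.int64(184))]
515 [[3.0, 46.0, 17.0], [14.0, 40.0, 17.0], [8.0, 62.0, 17.0], [-11.0, 48.0, 17.0], [-7.0, 48.0, 17.0], [11.0, 42.0, 17.0], [-17.0, 42.0, 17.0], [-6.0, 43.0, 17.0]] [(np.int64(272), np.int64(207)), (np.int64(275), np.int64(210)), (np.int64(266), np.int64(209)), (np.int64(271), np.int64(203)), (np.int64(271), np.int64(204)), (np.int64(274), np.int64(209)), (np.int64(273), np.int64(201)), (np.int64(273), np.int64(204))]
```

View pics/a5.png

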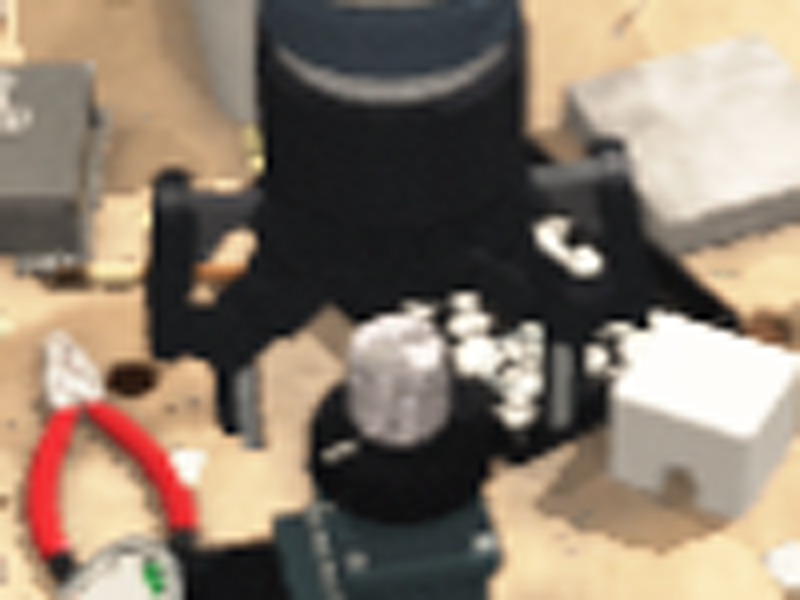

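Fingertips (zoom (240,440) and (560,430)) are at z≈220 when open, so the offset is confirmed. I'll check the body clearance over the fine knob.

```bash
python3 - <<'E'
from h import *
c=viewer.capture("scene");s=state();R=s["tool_rot"]
P=cloud(c);p=(P-s["position"])@R
k=(abs(p[...,0])<45)&(abs(p[...,1])<30)&(P[...,2]>257)&(P[...,2]<360)
h=np.histogram(-p[k][:,2],bins=np.arange(85,180,5));print(list(zip(h[1],h[0])))
E
```

```text
[(np.int64(85), np.int64(0)), (np.int64(90), np.int64(0)), (np.int64(95), np.int64(0)), (np.int64(100), np.int64(0)), (np.int64(105), np.int64(0)), (np.int64(110), np.int64(14)), (np.int64(115), np.int64(33)), (np.int64(120), np.int64(32)), (np.int64(125), np.int64(31)), (np.int64(130), np.int64(34)), (np.int64(135), np.int64(53)), (np.int64(140), np.int64(64)), (np.int64(145), np.int64(28)), (np.int64(150), np.int64(10)), (np.int64(155), np.int64(1)), (np.int64(160), np.int64(0)), (np.int64(165), np.int64(18)), (np.int64(170), np.int64(42))]
```

The body starts 110 mm behind the reported TCP, consistent with a constant ~37 mm offset. Descending 18 mm and gripping.

move_arm([
  {"slide":[0,0,6],"roll":0,"grip":85},
  {"slide":[0,0,6],"roll":0,"grip":85},
  {"slide":[0,0,6],"roll":0,"grip":85},
  {"slide":[0,0,0],"roll":0,"grip":85},
  {"slide":[0,0,0],"roll":0,"grip":50},
  {"slide":[0,0,0],"roll":0,"grip":50},
  {"slide":[0,0,0],"roll":0,"grip":50},
  {"slide":[0,0,0],"roll":0,"grip":50},
], force=35)

```text
time: 6.7
position: [505.0, 93.6, 152.1]
tool_rot: [[-0.386, -0.923, -0.001], [-0.923, 0.386, 0.001], [-0.001, 0.001, -1.0]]
contact_force: [-6.4, 2.3, 7.6]
width: 54.6
finger_force: 35.9
```

move_arm([
  {"slide":[0,0,0],"roll":0,"grip":50},
  {"slide":[0,0,0],"roll":0,"grip":50},
])

```text
time: 6.9
position: [505.0, 93.6, 152.1]
tool_rot: [[-0.386, -0.923, -0.001], [-0.923, 0.386, 0.001], [-0.001, 0.001, -1.0]]
contact_force: [-7.3, 1.7, 6.7]
width: 54.7
finger_force: 35.9
```

move_arm([
  {"slide":[0,0,0],"roll":0.1,"grip":50},
  {"slide":[0,0,0],"roll":0.14,"grip":50},
  {"slide":[0,0,0],"roll":0.14,"grip":50},
  {"slide":[0,0,0],"roll":0.14,"grip":50},
  {"slide":[0,0,0],"roll":0.14,"grip":50},
  {"slide":[0,0,0],"roll":0.14,"grip":50},
  {"slide":[0,0,0],"roll":0.1,"grip":50},
  {"slide":[0,0,0],"roll":0,"grip":50},
])

```text
time: 7.7
position: [504.2, 94.7, 152.1]
tool_rot: [[-0.963, -0.269, -0.002], [-0.269, 0.963, 0.003], [0.001, 0.003, -1.0]]
contact_force: [-10.3, 7.3, 8.5]
width: 54.8
finger_force: 36.2
```

```bash
cat > r.py <<'E'
from h import *
import sys
# dial hub height from dark/white: fit dz by matching the rectified start dial (green+red bands) 
ref=dial(dict(np.load("scene0.npz")),[414.6,120.8,142]).astype(np.float32)
def fit(c):
    best=max((cv2.matchTemplate(dial(c,[414.6,120.8,142-z]).astype(np.float32)[20:180,20:180],ref[20:180,20:180],cv2.TM_CCOEFF_NORMED)[0,0],z) for z in np.arange(-2,24,.25));return best
s=state();c=viewer.capture("scene");f=fit(c);n=needle(c,f[1],"pics/_d.png")
print("t",s["time"],"j6",s["joint_pos"][5].round(3),"z",s["position"].round(1),"F",s["contact_force"].round(1),"M",s["moment"].round(2),"w",round(s["width"],1),"fit",f,"needle",((n[0]+.5)%np.pi)-.5,n[1:])
E
python3 r.py
```

```text
t 7.7 j6 -0.252 z [504.2  94.7 152.1] F [-10.3   7.3   8.5] M [ 1.65  2.06 -0.15] w 54.8 fit (np.float32(0.9393558), np.float64(5.5)) needle -0.0667450656920483 (array([ 2.9, 46.2]), (np.float64(-2.1), np.float64(1.1)), 11495)
```

move_arm([
  {"slide":[0.8,1.4,0],"roll":0.1,"grip":50},
  {"slide":[0,0,0],"roll":0.14,"grip":50},
  {"slide":[0,0,0],"roll":0.14,"grip":50},
  {"slide":[0,0,0],"roll":0.1,"grip":50},
  {"slide":[0,0,0],"roll":0,"grip":50},
])

```text
time: 8.25
position: [504.2, 95.5, 152.1]
tool_rot: [[-0.978, 0.207, -0.0], [0.207, 0.978, 0.002], [0.001, 0.002, -1.0]]
contact_force: [-5.3, 5.4, 6.5]
width: 55.2
finger_force: 36.1
```

```bash
python3 r.py
```

```text
t 8.25 j6 0.23 z [504.2  95.5 152.1] F [-5.3  5.4  6.5] M [ 1.33  1.04 -0.2 ] w 55.2 fit (np.float32(0.93129635), np.float64(8.5)) needle -0.053035636236308914 (array([ 1.8, 39.7]), (np.float64(-1.7), np.float64(1.0)), 20313)
```

View pics/_d.png

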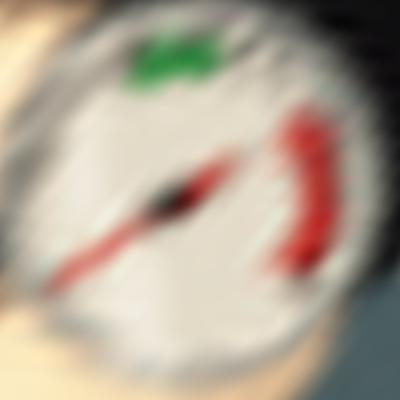

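Dial reads at rest (offset about −0.05) with the hub at (170,200). I'll add a sideways fit and go on in 0.1 rad steps.

```bash
python3 - <<'E'
t=open("h.py").read().replace("def needle(c,dz=0,save=None):","def needle(c,dz=0,save=None,dx=0):").replace("D=dial(c,[414.6,120.8,142-dz],200,32)","D=dial(c,np.array([414.6,120.8,142-dz])+dx*RT,200,32)");open("h.py","w").write(t)
t=open("r.py").read()
i=t.index("def fit");j=t.index("s=state()")
t=t[:i]+'''def fit(c):
    # match the bands only (needle masked out)
    y,x=np.mgrid[:200,:200];r=np.hypot(x-99.5,y-99.5)*.32
    m=(r>16.5)&(r<27)&(y<160)&~((x<60)&(y>110))
    a=ref[m].ravel()
    return max((np.corrcoef(a,dial(c,np.array([414.6,120.8,142-z])+d*RT)[m].ravel())[0,1],z,d) for z in np.arange(4,24,.5) for d in np.arange(-6,3,.5))
'''+t[j:].replace('"pics/_d.png"','"pics/_d.png",f[2]')
open("r.py","w").write(t)
E
python3 r.py
```

```text
t 8.3 j6 0.228 z [504.2  95.5 152.1] F [-5.8  6.7  6.8] M [ 1.35  0.97 -0.15] w 54.8 fit (np.float64(0.9530599711411882), np.float64(14.5), np.float64(-5.0)) needle -0.05051684321965322 (array([ 2. , 42.4]), (np.float64(-1.8), np.float64(1.4)), 21210)
```

move_arm([
  {"slide":[0,0,0],"roll":0.1,"grip":50},
  {"slide":[0,0,0],"roll":0,"grip":50},
  {"slide":[0,0,0],"roll":0,"grip":50},
])

```text
time: 8.65
position: [504.2, 95.6, 152.2]
tool_rot: [[-0.954, 0.3, -0.0], [0.3, 0.954, 0.003], [0.001, 0.003, -1.0]]
contact_force: [-5.5, 7.1, 6.5]
width: 54.7
finger_force: 36.1
```

```bash
python3 r.py
```

```text
t 8.65 j6 0.327 z [504.2  95.6 152.2] F [-5.5  7.1  6.5] M [ 1.53  1.05 -0.18] w 54.7 fit (np.float64(0.9586059686188679), np.float64(15.0), np.float64(-5.0)) needle -0.0635009715292556 (array([ 1.3, 46.5]), (np.float64(-2.1), np.float64(1.7)), 16689)
```

move_arm([
  {"slide":[0,0,0],"roll":0.1,"grip":50},
  {"slide":[0,0,0],"roll":0,"grip":50},
  {"slide":[0,0,0],"roll":0,"grip":50},
])

```text
time: 9.0
position: [504.3, 95.8, 152.1]
tool_rot: [[-0.919, 0.394, -0.0], [0.394, 0.919, 0.003], [0.001, 0.003, -1.0]]
contact_force: [-4.8, 8.4, 6.0]
width: 55.2
finger_force: 36.1
```

```bash
python3 r.py
```

```text
t 9.0 j6 0.427 z [504.3  95.8 152.1] F [-4.8  8.4  6. ] M [ 1.66  0.87 -0.22] w 55.2 fit (np.float64(0.9619571153838665), np.float64(15.0), np.float64(-4.5)) needle -0.01714895293215779 (array([ 5.1, 37. ]), (np.float64(-1.5), np.float64(1.7)), 11364)
```

move_arm([
  {"slide":[0,0,0],"roll":0.07,"grip":50},
  {"slide":[0,0,0],"roll":0,"grip":50},
  {"slide":[0,0,0],"roll":0,"grip":50},
])

```text
time: 9.35
position: [504.3, 95.9, 152.2]
tool_rot: [[-0.889, 0.457, 0.0], [0.457, 0.889, 0.003], [0.001, 0.003, -1.0]]
contact_force: [-4.6, 7.4, 6.1]
width: 54.9
finger_force: 36.1
```

```bash
python3 r.py
```

```text
t 9.35 j6 0.497 z [504.3  95.9 152.2] F [-4.6  7.4  6.1] M [ 1.77  0.81 -0.18] w 54.9 fit (np.float64(0.9578049089228386), np.float64(16.0), np.float64(-5.0)) needle -0.0733349389152127 (array([ 0.6, 33.4]), (np.float64(-3.3), np.float64(0.8)), 11355)
```

View pics/_d.png

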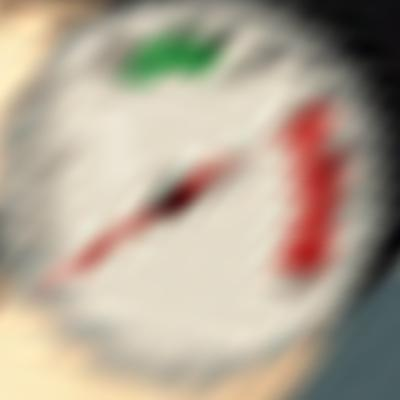

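The needle is still at rest, hub at (172,197) in the matched frame. I'll refine the reader numerically about that hub and continue.

```bash
cat >> r.py <<'E'
D=dial(c,np.array([414.6,120.8,142-f[1]])+f[2]*RT).astype(int);w=np.clip(D[...,2]-np.maximum(D[...,0],D[...,1])-20,0,None)
y,x=np.mgrid[:200,:200];X=(x-99.5)*.32+4.5;Y=-(y-99.5)*.32-.5;r=np.hypot(X,Y)
th=np.arctan2(X,Y)
out=[]
for lo,hi in((12.5,16),(3,13)):
    k=w*(r>lo)*(r<hi)
    out.append(((np.angle((k*np.exp(1j*th)).sum())+2.1+.6)%(2*np.pi)-.6).round(3) if lo>5 else (((np.angle((k*np.exp(2j*th)).sum())/2+2.1+.6)%np.pi)-.6).round(3));out.append(int(k.sum()))
h=D[...,1]-np.maximum(D[...,0],D[...,2]);g=(h>30)&(r<27);print("SIGNED,w,AXIS,w",out,"green",th[g].mean().round(3))
E
python3 r.py|tail -1
```

```text
SIGNED,w,AXIS,w [np.float64(-0.099), 5507, np.float64(-0.058), 21710] green 0.003
```

move_arm([
  {"slide":[0,0,0],"roll":0.1,"grip":50},
  {"slide":[0,0,0],"roll":0,"grip":50},
  {"slide":[0,0,0],"roll":0,"grip":50},
])

```text
time: 9.75
position: [504.4, 96.0, 152.2]
tool_rot: [[-0.839, 0.544, 0.0], [0.544, 0.839, 0.004], [0.002, 0.003, -1.0]]
contact_force: [-3.5, 9.4, 5.8]
width: 54.8
finger_force: 36.0
```

```bash
python3 r.py
```

```text
t 9.75 j6 0.597 z [504.4  96.  152.2] F [-3.5  9.4  5.8] M [ 1.94  0.73 -0.23] w 54.8 fit (np.float64(0.9597963073849519), np.float64(14.0), np.float64(-2.5)) needle 0.07218374607347977 (array([ 4.1, 39.6]), (np.float64(-2.2), np.float64(0.8)), 19620)
SIGNED,w,AXIS,w [np.float64(-0.111), 5648, np.float64(-0.036), 27872] green -0.033
```

move_arm([
  {"slide":[0,0,0],"roll":0.09,"grip":50},
  {"slide":[0,0,0],"roll":0,"grip":50},
  {"slide":[0,0,0],"roll":0,"grip":50},
])

```text
time: 10.1
position: [504.5, 96.1, 152.2]
tool_rot: [[-0.787, 0.617, 0.0], [0.617, 0.787, 0.004], [0.002, 0.003, -1.0]]
contact_force: [-4.2, 9.6, 6.3]
width: 54.7
finger_force: 36.0
```

```bash
python3 r.py
```

```text
t 10.1 j6 0.687 z [504.5  96.1 152.2] F [-4.2  9.6  6.3] M [ 2.07  0.58 -0.15] w 54.7 fit (np.float64(0.9639684780626558), np.float64(15.5), np.float64(-3.5)) needle 0.09922047117077293 (array([ 5.6, 31.3]), (np.float64(-0.2), np.float64(2.2)), 12992)
SIGNED,w,AXIS,w [np.float64(-0.108), 4775, np.float64(-0.025), 23423] green 0.017
```

move_arm([
  {"slide":[-0.5,1,0],"roll":0.09,"grip":50},
  {"slide":[0,0,0],"roll":0,"grip":50},
  {"slide":[0,0,0],"roll":0,"grip":50},
])

```text
time: 10.45
position: [504.7, 96.2, 152.1]
tool_rot: [[-0.728, 0.685, -0.001], [0.685, 0.728, 0.003], [0.003, 0.001, -1.0]]
contact_force: [-8.0, 7.4, 8.0]
width: 55.3
finger_force: 36.3
```

```bash
python3 r.py
```

```text
t 10.45 j6 0.778 z [504.7  96.2 152.1] F [-8.   7.4  8. ] M [ 1.6   1.42 -0.15] w 55.3 fit (np.float64(0.9449406433198453), np.float64(16.0), np.float64(-3.5)) needle -0.04500747638958158 (array([ 2.3, 38.1]), (np.float64(-0.6), np.float64(2.4)), 13903)
SIGNED,w,AXIS,w [np.float64(-0.13), 3504, np.float64(-0.028), 25311] green 0.035
```

move_arm([
  {"slide":[0,0,0],"roll":0.09,"grip":50},
  {"slide":[0,0,0],"roll":0,"grip":50},
  {"slide":[0,0,0],"roll":0,"grip":50},
])

```text
time: 10.8
position: [504.7, 96.3, 152.1]
tool_rot: [[-0.664, 0.748, -0.001], [0.748, 0.664, 0.003], [0.003, 0.001, -1.0]]
contact_force: [-7.8, 8.2, 7.5]
width: 55.2
finger_force: 36.2
```

```bash
python3 r.py
```

```text
t 10.8 j6 0.868 z [504.7  96.3 152.1] F [-7.8  8.2  7.5] M [ 1.71  1.33 -0.19] w 55.2 fit (np.float64(0.9488299224714097), np.float64(13.5), np.float64(-1.0)) needle -0.05505031258671078 (array([ 0.9, 50.5]), (np.float64(-3.6), np.float64(0.1)), 20907)
SIGNED,w,AXIS,w [np.float64(-0.139), 5235, np.float64(-0.031), 35513] green 0.062
```

move_arm([
  {"slide":[0,0,0],"roll":0.09,"grip":50},
  {"slide":[0,0,0],"roll":0,"grip":50},
  {"slide":[0,0,0],"roll":0,"grip":50},
])

```text
time: 11.15
position: [504.9, 96.4, 152.1]
tool_rot: [[-0.594, 0.805, -0.001], [0.805, 0.594, 0.003], [0.003, 0.001, -1.0]]
contact_force: [-6.8, 9.0, 7.6]
width: 54.7
finger_force: 36.2
```

```bash
python3 r.py
```

```text
t 11.15 j6 0.958 z [504.9  96.4 152.1] F [-6.8  9.   7.6] M [ 1.72  1.24 -0.22] w 54.7 fit (np.float64(0.9474047253443159), np.float64(19.5), np.float64(-5.5)) needle -0.059715194603502386 (array([ 1.7, 46.1]), (np.float64(-2.3), np.float64(1.4)), 16601)
SIGNED,w,AXIS,w [np.float64(-0.115), 7767, np.float64(-0.05), 31180] green -0.001
```

move_arm([
  {"slide":[0,0,0],"roll":0.09,"grip":50},
  {"slide":[0,0,0],"roll":0,"grip":50},
  {"slide":[0,0,0],"roll":0,"grip":50},
])

```text
time: 11.5
position: [505.0, 96.5, 152.1]
tool_rot: [[-0.519, 0.855, -0.0], [0.855, 0.519, 0.003], [0.003, 0.001, -1.0]]
contact_force: [-5.7, 9.0, 6.4]
width: 54.9
finger_force: 36.2
```

```bash
python3 r.py
```

```text
t 11.5 j6 1.048 z [505.   96.5 152.1] F [-5.7  9.   6.4] M [ 1.78  1.07 -0.2 ] w 54.9 fit (np.float64(0.9573826569042506), np.float64(19.5), np.float64(-5.0)) needle 0.135182935548116 (array([ 5. , 10.4]), (np.float64(0.3), np.float64(3.1)), 13743)
SIGNED,w,AXIS,w [np.float64(-0.112), 4554, np.float64(-0.063), 24603] green -0.023
```

move_arm([
  {"slide":[0,0,0],"roll":0.09,"grip":50},
  {"slide":[0,0,0],"roll":0,"grip":50},
  {"slide":[0,0,0],"roll":0,"grip":50},
])

```text
time: 11.85
position: [505.1, 96.5, 152.2]
tool_rot: [[-0.44, 0.898, -0.0], [0.898, 0.44, 0.004], [0.003, 0.001, -1.0]]
contact_force: [-5.5, 10.6, 6.5]
width: 54.7
finger_force: 36.2
```

```bash
python3 r.py
```

```text
t 11.85 j6 1.138 z [505.1  96.5 152.2] F [-5.5 10.6  6.5] M [ 1.87  0.96 -0.21] w 54.7 fit (np.float64(0.9528463807782007), np.float64(19.5), np.float64(-4.5)) needle -0.010382312725703446 (array([ 3.5, 54. ]), (np.float64(-1.6), np.float64(1.6)), 11507)
SIGNED,w,AXIS,w [np.float64(-0.107), 3492, np.float64(-0.073), 23334] green -0.024
```

move_arm([
  {"slide":[0,0,0],"roll":0.09,"grip":50},
  {"slide":[0,0,0],"roll":0,"grip":50},
  {"slide":[0,0,0],"roll":0,"grip":50},
])

```text
time: 12.2
position: [505.3, 96.6, 152.2]
tool_rot: [[-0.358, 0.934, 0.0], [0.934, 0.358, 0.004], [0.003, 0.001, -1.0]]
contact_force: [-5.7, 9.6, 6.6]
width: 55.0
finger_force: 36.1
```

```bash
python3 r.py
```

```text
t 12.2 j6 1.228 z [505.3  96.6 152.2] F [-5.7  9.6  6.6] M [ 1.93  0.83 -0.19] w 55.0 fit (np.float64(0.956915232415541), np.float64(19.5), np.float64(-4.0)) needle -0.013679758421579091 (array([ 2.8, 51. ]), (np.float64(-3.9), np.float64(0.1)), 15538)
SIGNED,w,AXIS,w [np.float64(-0.087), 5728, np.float64(-0.062), 26568] green -0.014
```

move_arm([
  {"slide":[0,0,0],"roll":0.08,"grip":50},
  {"slide":[0,0,0],"roll":0,"grip":50},
  {"slide":[0,0,0],"roll":0,"grip":50},
])

```text
time: 12.55
position: [505.4, 96.6, 152.2]
tool_rot: [[-0.282, 0.959, 0.0], [0.959, 0.282, 0.004], [0.003, 0.001, -1.0]]
contact_force: [-5.1, 9.7, 5.5]
width: 55.2
finger_force: 36.1
```

```bash
python3 r.py
```

```text
t 12.55 j6 1.308 z [505.4  96.6 152.2] F [-5.1  9.7  5.5] M [ 1.89  0.74 -0.17] w 55.2 fit (np.float64(0.9568225860013169), np.float64(19.0), np.float64(-3.5)) needle 0.16675453339423285 (array([ 4.7, 29.5]), (np.float64(0.8), np.float64(1.9)), 19649)
SIGNED,w,AXIS,w [np.float64(-0.026), 6637, np.float64(0.121), 33529] green 0.029
```

move_arm([
  {"slide":[0,0,0],"roll":0.04,"grip":50},
  {"slide":[0,0,0],"roll":0,"grip":50},
  {"slide":[0,0,0],"roll":0,"grip":50},
])

```text
time: 12.9
position: [505.5, 96.6, 152.2]
tool_rot: [[-0.244, 0.97, 0.0], [0.97, 0.244, 0.004], [0.003, 0.001, -1.0]]
contact_force: [-3.7, 10.1, 6.3]
width: 54.9
finger_force: 36.1
```

```bash
python3 r.py
```

```text
t 12.9 j6 1.348 z [505.5  96.6 152.2] F [-3.7 10.1  6.3] M [ 1.94  0.75 -0.  ] w 54.9 fit (np.float64(0.9590697798591151), np.float64(18.5), np.float64(-3.0)) needle 0.5177638665605866 (array([2.6, 7.9]), (np.float64(2.4), np.float64(1.1)), 18705)
SIGNED,w,AXIS,w [np.float64(0.283), 3108, np.float64(0.407), 32732] green 0.059
```

The needle lifts: ~0.42 rad. I'll add 0.03 rad to allow for spring-back, then let go.

move_arm([
  {"slide":[0,0,0],"roll":0.03,"grip":50},
  {"slide":[0,0,0],"roll":0,"grip":50},
  {"slide":[0,0,0],"roll":0,"grip":50},
])

```text
time: 13.25
position: [505.5, 96.6, 152.2]
tool_rot: [[-0.215, 0.977, 0.001], [0.977, 0.215, 0.004], [0.004, 0.001, -1.0]]
contact_force: [-4.2, 10.1, 5.4]
width: 54.9
finger_force: 36.1
```

```bash
python3 r.py
```

```text
t 13.25 j6 1.378 z [505.5  96.6 152.2] F [-4.2 10.1  5.4] M [1.99 0.64 0.06] w 54.9 fit (np.float64(0.9410575464652642), np.float64(19.5), np.float64(-3.5)) needle 0.5665254354422282 (array([ 2.1, 49.6]), (np.float64(-1.2), np.float64(0.0)), 19074)
SIGNED,w,AXIS,w [np.float64(0.588), 5717, np.float64(0.577), 36001] green 0.034
```

move_arm([
  {"slide":[0,0,0],"roll":0,"grip":85},
  {"slide":[0,0,0],"roll":0,"grip":85},
  {"slide":[0,0,0],"roll":0,"grip":85},
  {"slide":[0,0,0],"roll":0,"grip":85},
  {"slide":[0,0,0],"roll":0,"grip":85},
  {"slide":[0,0,0],"roll":0,"grip":85},
])

```text
time: 13.9
position: [505.9, 94.6, 151.3]
tool_rot: [[-0.213, 0.977, -0.0], [0.977, 0.213, -0.0], [-0.0, -0.0, -1.0]]
contact_force: [-0.2, 0.7, -0.1]
width: 85.3
finger_force: 0.0
```

```bash
python3 r.py; python3 -c "
from h import *;print(state()['tool_rot'].round(3).tolist())"
```

```text
t 13.9 j6 1.378 z [505.9  94.6 151.3] F [-0.2  0.7 -0.1] M [-0.04  0.03  0.01] w 85.3 fit (np.float64(0.9464824817927789), np.float64(20.0), np.float64(-4.0)) needle 0.5412227667478484 (array([ 1.8, 40.3]), (np.float64(0.3), np.float64(0.4)), 13665)
SIGNED,w,AXIS,w [np.float64(0.437), 4311, np.float64(0.515), 29071] green 0.044
[[-0.213, 0.977, -0.0], [0.977, 0.213, 0.0], [0.0, -0.0, -1.0]]
```

Let go, the needle stands at ~0.5 rad. Next I raise to the fine knob and grip it.

move_arm([
  {"slide":[0,0,0],"roll":0,"grip":85},
  {"slide":[0,0,-12],"roll":0,"grip":85},
  {"slide":[0,0,-12],"roll":0,"grip":85},
  {"slide":[1.5,-0.5,-11],"roll":0,"grip":85},
  {"slide":[0,0,0],"roll":0,"grip":85},
  {"slide":[0,0,0],"roll":0,"grip":60},
  {"slide":[0,0,0],"roll":0,"grip":40},
  {"slide":[0,0,0],"roll":0,"grip":40},
], force=25)

```text
time: 14.75
position: [504.8, 96.0, 186.0]
tool_rot: [[-0.213, 0.977, -0.001], [0.977, 0.213, -0.0], [0.0, -0.001, -1.0]]
contact_force: [-0.7, 0.2, 0.6]
width: 43.6
finger_force: 0.0
```

```bash
python3 r.py; python3 - <<'E'
from h import *
c=viewer.capture("scene");s=state();R=s["tool_rot"];P=cloud(c);p=(P-s["position"])@R;print(s["width"])
k=(abs(p[...,0])<20)&(abs(p[...,1])>16)&(abs(p[...,1])<40)&(P[...,2]>219)&(P[...,2]<330)
for sg in(-1,1):
    z=P[k&(sg*p[...,1]>0)][:,2];print(len(z),np.sort(z)[:6].round())
k=(abs(p[...,0])<20)&(abs(p[...,1])<17)&(P[...,2]>246)&(P[...,2]<258);q=P[k];print(q[:,:2].min(0),q[:,:2].max(0),q[:,2].max())
E
```

```text
t 14.75 j6 1.38 z [504.8  96.  186. ] F [-0.7  0.2  0.6] M [-0.   -0.02 -0.02] w 43.6 fit (np.float64(0.9456204109561075), np.float64(20.0), np.float64(-4.0)) needle 0.5400091147852568 (array([ 1.9, 36.9]), (np.float64(0.5), np.float64(0.4)), 14251)
SIGNED,w,AXIS,w [np.float64(0.437), 4252, np.float64(0.514), 29734] green 0.046
39.97062235309143
299 [219. 228. 230. 231. 233. 234.]
188 [219. 219. 220. 221. 227. 228.]
[493.97390684  78.28137078] [520.23200027 107.81225369] 255.09241964663545
```

move_arm([
  {"slide":[0,0,0],"roll":0,"grip":22},
  {"slide":[0,0,0],"roll":0,"grip":22},
  {"slide":[0,0,0],"roll":0,"grip":22},
  {"slide":[0,0,0],"roll":0,"grip":22},
], force=25)

```text
time: 15.25
position: [505.4, 96.1, 186.4]
tool_rot: [[-0.213, 0.977, 0.001], [0.977, 0.213, 0.0], [0.0, 0.001, -1.0]]
contact_force: [3.9, 0.7, -1.3]
width: 27.1
finger_force: 25.3
```

```bash
python3 r.py
```

```text
t 15.25 j6 1.38 z [505.4  96.1 186.4] F [ 3.9  0.7 -1.3] M [ 0.21 -0.74 -0.01] w 27.1 fit (np.float64(0.945428268902933), np.float64(20.0), np.float64(-4.0)) needle 0.5373735805427315 (array([ 1.8, 38.7]), (np.float64(0.4), np.float64(0.4)), 13801)
SIGNED,w,AXIS,w [np.float64(0.437), 4221, np.float64(0.515), 29069] green 0.041
```

Gripped at 27 mm and the needle is unchanged. Turning the fine knob clockwise 0.5 rad.

move_arm([
  {"slide":[0,0,0],"roll":0.1,"grip":22},
  {"slide":[0,0,0],"roll":0.1,"grip":22},
  {"slide":[0,0,0],"roll":0.1,"grip":22},
  {"slide":[0,0,0],"roll":0.1,"grip":22},
  {"slide":[0,0,0],"roll":0.1,"grip":22},
  {"slide":[0,0,0],"roll":0,"grip":22},
  {"slide":[0,0,0],"roll":0,"grip":22},
])

```text
time: 16.0
position: [505.9, 96.1, 186.4]
tool_rot: [[0.281, 0.96, 0.001], [0.96, -0.281, 0.0], [0.001, 0.001, -1.0]]
contact_force: [6.8, 1.9, -3.1]
width: 27.1
finger_force: 25.3
```

```bash
python3 r.py
```

```text
t 16.0 j6 1.881 z [505.9  96.1 186.4] F [ 6.8  1.9 -3.1] M [ 0.25 -1.27 -0.01] w 27.1 fit (np.float64(0.9254750223032131), np.float64(16.5), np.float64(-0.5)) needle 1.329340237922323 (array([ 2.3, 43.3]), (np.float64(-2.4), np.float64(-0.8)), 20178)
SIGNED,w,AXIS,w [np.float64(1.328), 6000, np.float64(1.296), 39147] green 0.026
```

Exactly as predicted (1.31). Another 0.48 rad.

move_arm([
  {"slide":[0,0,0],"roll":0.1,"grip":22},
  {"slide":[0,0,0],"roll":0.1,"grip":22},
  {"slide":[0,0,0],"roll":0.1,"grip":22},
  {"slide":[0,0,0],"roll":0.1,"grip":22},
  {"slide":[0,0,0],"roll":0.08,"grip":22},
  {"slide":[0,0,0],"roll":0,"grip":22},
  {"slide":[0,0,0],"roll":0,"grip":22},
  {"slide":[0,0,0],"roll":0,"grip":22},
])

```text
time: 16.85
position: [506.4, 95.8, 186.4]
tool_rot: [[0.693, 0.721, 0.002], [0.721, -0.693, -0.0], [0.001, 0.002, -1.0]]
contact_force: [8.9, -0.6, -4.4]
width: 27.1
finger_force: 25.2
```

```bash
python3 r.py
```

```text
t 16.85 j6 2.36 z [506.4  95.8 186.4] F [ 8.9 -0.6 -4.4] M [ 0.08 -1.69 -0.02] w 27.1 fit (np.float64(0.9393448001113077), np.float64(16.0), np.float64(0.0)) needle 2.0646625621121104 (array([ 1.4, 59.2]), (np.float64(-4.1), np.float64(1.2)), 18020)
SIGNED,w,AXIS,w [np.float64(2.145), 3200, np.float64(2.044), 32726] green 0.026
```

Needle ~2.08, mid green. I release and open only moderately first, then withdraw upward.

move_arm([
  {"slide":[0,0,0],"roll":0,"grip":60},
  {"slide":[0,0,0],"roll":0,"grip":60},
  {"slide":[0,0,0],"roll":0,"grip":60},
  {"slide":[0,0,-10],"roll":0,"grip":60},
  {"slide":[0,0,-30],"roll":0,"grip":60},
  {"slide":[0,0,-40],"roll":0,"grip":60},
  {"slide":[0,0,-40],"roll":0,"grip":60},
  {"slide":[0,0,0],"roll":0,"grip":60},
])

```text
time: 17.7
position: [506.3, 96.1, 312.2]
tool_rot: [[0.692, 0.721, 0.008], [0.721, -0.692, 0.0], [0.006, 0.006, -1.0]]
contact_force: [-0.2, -0.2, -0.9]
width: 59.5
finger_force: 0.0
```

move_arm([
  {"slide":[0,0,0],"roll":0,"grip":60},
  {"slide":[0,0,0],"roll":0,"grip":60},
  {"slide":[0,0,0],"roll":0,"grip":60},
])

```text
time: 18.0
position: [504.6, 96.0, 305.4]
tool_rot: [[0.693, 0.721, -0.002], [0.721, -0.693, -0.0], [-0.001, -0.001, -1.0]]
contact_force: [0.1, -0.4, -1.5]
width: 60.2
finger_force: 0.0
```

```bash
python3 r.py
```

```text
t 18.0 j6 2.36 z [504.6  96.  305.4] F [ 0.1 -0.4 -1.5] M [-0.03  0.01 -0.03] w 60.2 fit (np.float64(0.9389445997014044), np.float64(15.5), np.float64(0.5)) needle 2.0594325763963592 (array([ 1.4, 59.3]), (np.float64(-4.2), np.float64(1.2)), 17848)
SIGNED,w,AXIS,w [np.float64(2.132), 3051, np.float64(2.039), 32634] green 0.025
```

The load stands at ~2.07 rad with the hand clear. Handing in.

```bash
python3 -c "
from h import *;print(hand_in())"
```

```text
the job is handed in; nothing more can be done
None
```

Handed in at about 18 s, hand clear: the bracket is under about 12 N with the needle at about 2.07 rad, mid green band, after the coarse knob was let go at about 0.5 rad (camera readings; the hand-in returned no verdict).

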